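Prop the charging box open and take out the battery

TASK

Lift the lid of the blue charging box and set the foot of its prop rod in the hole of the yellow block, so that the lid stays propped open when you let go; do not let the lid slam. Then reach in under the open lid, slide the battery forwards out of its charger dock and set it down gently, right way up, on the green mat. Leave the lid propped and the other loose things where they are.

Things in the scene. Friction and masses are not known exactly. Their poses are not given: they have to be found in the camera images.
- charge_box: Blue steel battery-charging box, fixed, 270 (x) x 250 (y) x 90 mm tall. Origin: centre of its underside; -x is its front (towards the robot), z up; may be turned a little. Floor 6 mm thick, walls 5; side and back walls reach z = 90, front wall only 35. On it a hinged lid: blue frame with clear pane, 8 thick, 270 deep, 250 wide, 25 mm skirt under its front edge.
- dock_mouth (a point): Middle of the mouth of the black charger dock inside the box, box (50, 0, 26) mm; axes as the box. The dock is a pocket open only to the front (-x): 50 wide, 69 deep, from the box floor (z = 6) to a roof at z = 51 to 57. The battery in it sticks out about 50 mm in front, with 3 mm play each side and 5 above: it must be drawn out forwards (50 mm or more) before it is lifted.
- lid (a joint): Lid angle, rad: 0 shut, grows as the front edge rises; about 0.89 when propped, when the lid overhangs the battery; at most 1.5. The lid weighs 0.4 to 0.65 kg and falls shut when nothing holds it.
- lid_hinge (a point): Middle of the lid's hinge line, box (135, 0, 95) mm, at half the lid's thickness; axes as the box. The lid turns about the box's y axis.
- rod (a joint): Angle of the prop rod to the lid, rad: at 0 it points forward and 0.35 rad down from the lid's plane, against a stop; grows to 2.15 as its foot swings down and back; 0 to 0.08 at the start, about 1.9 when propped. It cannot go below 0, so lifting the rod lifts the lid. Slightly stiff pivot (0.11 N m): the rod keeps its angle to the lid.
- rod_pivot (a point): The rod's pivot at the lid's left edge, box y = +140 mm, 150 mm from the hinge line towards the lid's front, at half the lid's thickness; it moves with the lid. The rod, steel, 8 mm thick, swings in the upright plane box y = 140 (15 mm outside the lid's edge) and runs straight from here 150 mm to its foot.
- rod_grip (a point): Centre of the rod's red handle: a sleeve 14 mm thick, 40 long, on a bar parallel to the hinge that leaves the rod 115 mm from its pivot, to the left (+y); centre at box y = 195 mm, a 22 mm disc at its end. Grip it from above, fingers in front and behind; it can turn in the grip. Its position alone sets both the lid's and the rod's angle. About 50 mm above the bench at the start.
- rod_foot (a point): Centre of the rod's rubber ball foot, 12 mm across, 150 mm from the pivot, 35 mm beyond the red handle's bar.
- hole_seat (a point): Rest place of the foot's centre in the holding hole, box (10, 140, 65) mm; axes as the box. Yellow block on the +y wall, box x -6 to 36, y 125 to 157, z 45 to 80 mm. Hole open at the top: x 4 to 28, y 131 to 149, floor z = 59, mouth z = 80. The foot enters from above; the lid's weight then presses it to the floor and the front (-x) end.
- battery_mid (a point): Centre of the loose battery pack, black below, orange above, 90 (x) x 44 (y) x 40 mm (z), 0.25 to 0.5 kg; 20 mm above its underside. At the start it stands on the box floor in the dock, its x axis along the box's, its front end at about box x = 0.
- battery: The same battery pack; origin: centre of its underside.
- mat: Flat green mat fixed to the bench, 150 x 150 x 4 mm, to the left or the right of the box. Origin: centre of its underside, z up.
- tray: Low grey divided parts tray, fixed, 130 x 130 x 30 mm, on the other side of the box. Origin: centre of its underside. Not used.
- tin: Bystander: small round tin with a yellow cap, 40 mm wide and 40 tall, standing inside the box to the right of the dock; origin: centre of its underside. To be left where it is.
- spray_can: Bystander: steel spray can, 64 mm wide, 190 tall; origin: centre of its underside. To be left where it is.
- wipes: Bystander: yellow canister, 90 mm wide, 200 tall; origin: centre of its underside. To be left where it is.
- tape: Bystander: roll of pale masking tape lying flat, 100 mm wide, 24 tall; origin: centre of its underside. To be left where it is.
- tape_green: Bystander: roll of green tape lying flat, 90 mm wide, 18 tall; origin: centre of its underside. To be left where it is.
- screwdriver: Bystander: red-handled screwdriver lying flat. To be left where it is.
- sand_block: Bystander: cork sanding block lying flat, 100 x 60 x 31 mm; origin: centre of its underside. To be left where it is.
- glue: Bystander: white glue bottle, 56 mm wide, 160 tall; origin: centre of its underside. To be left where it is.

How it is judged:
By the outcome, as a careful person would: the job done as asked, in the order asked, and still so for the second after the job is handed in, with the robot touching nothing.
It also fails if it takes over 58 s, if anything falls off the work surface, if the arm or the gripper's body presses on something with over 40 N, if the wrist force passes 120 N, or if a joint passes its speed limit or range.

ROBOT

A 6-joint arm with a two-finger parallel gripper is mounted at the origin on the work surface. World frame = base frame: x ahead of the robot, y to its left, z up, the work surface at z = 0. Lengths are in m, angles in rad, forces in N, time in s.
With the tool pointing down it reaches from about 0.225 to 0.725 m from the base axis. Payload 3.1 kg.
Tool frame: the origin (TCP) lies midway between the tips of the shut fingers; the grasp point (between the pads) lies 19 mm behind it; x points along the fingers, z is the direction in which the jaws open and shut, and the axes are right-handed (so a half turn about x gives the same grasp; the last joint's range is limited). The gripper opens to 85 mm and grips with 20 to 120 N. Pads are 22 mm wide; open, the fingers measure 114 mm over their backs; the gripper's body (76 mm by 85 mm) begins 54 mm behind the grasp point. The pads swing forward as they close: fully open they stand 13 mm farther back than shut.
Start: joints at [-1.254, 0.048, 0.099, 1.622, 0, 1.443], TCP at [0.226, -0.474, 0.231] pointing down, gripper open.
Joint ranges: [-2.91, 2.91], [-0.99, 1.94], [-1.21, 1.42], [-2.12, 2.29], [-1.49, 1.47], [-3.14, 3.14]. Speed limits (rad/s): [2.79, 2.79, 3.14, 3.14, 3.14, 3.14].

INTERFACE

Orientations are given as a rotation vector (axis times angle).
In Python, from cell import manip gives the robot as it stands. The module is installed in compiled form; this text tells all that it offers.
- The arm moves only by the shell command python3 -m crank 'ROWS' [OPENING]. ROWS is JSON, one flat list of numbers, 6 for each row, row after row: the shift along the tool's x, y, z in cm, then the turn, a rotation vector about the tool's x, y, z in rad. A call has 1 to 20 rows; each row shifts and turns the commanded pose from where the row before left it, along the tool's axes as they then stand; what a row does not reach is not made up. A row lasts 1/12 s, in which the tool goes at most 41.7 mm and 7.16 degrees, less where a joint would pass 70% of its speed; a pose out of reach is approached as far as the arm can. A call with a gripper value outside its range is refused whole. OPENING is the opening, from 0 (shut) to 1 (fully open), set as the call begins (- or left out, the last holds). The fingers move at their own pace and stop on an object; the grip force is fixed at half the most. Time passes only in rows, so rows that do not move let the fingers close. It gives the time, the measured TCP pose, the force and the opening at its end, in the units of the state.
- manip.get_state(): the state, without advancing time (a new reading comes with each control period).
- manip.grab_frame(name): name is "side" or "top"; returns the picture (480x640x3 uint8, red, green, blue); there is no depth.
- manip.camera_model(name): a dict with "K" (3x3 intrinsics, pixels), "R" (3x3) and "t" (3): a world point X has camera coordinates R X + t. Camera axes: x right, y down, z forward; pixel columns grow to the right and rows downward; lengths in m; the calibration is good to about 2 mm. A picture is of the moment at which its call begins. camera_model takes no time and is no camera call.
- manip.close_job(): hands the job in, once; it reports no verdict.
The state is a dict: "time_s": time; "q": joint angles; "qvel": joint speeds; "effort": joint torques, N m; "ee_pos": TCP position; "orientation": TCP orientation; "ft_force": force on the tool from outside, world axes, zero at the start; "ft_torque": the same for the moment, N m; "finger_gap": finger opening in m.
Only numpy, scipy, OpenCV 4.12 (cv2) and the standard library are available. Lean on these libraries where they do the work, as an engineer would, in place of code of your own. Each camera call takes 0.05 s, during which the arm holds its last target.

## Working session

There is one attempt and no reset: what is moved stays moved. The work goes in short steps, Python scripts to look and compute and a shell command to move; the robot and the scene stay as the last step left them, time stands still between calls to the robot, and variables do not carry over. Pictures are saved under pics/ and viewed, and the job is handed in when it is done.

```bash
mkdir -p pics; ls; python3 - <<'E'
from cell import manip
import cv2,numpy as np
s=manip.get_state();print(s)
for n in("side","top"):
    im=manip.grab_frame(n);cv2.imwrite(f"pics/{n}0.png",im[:,:,::-1])
    c=manip.camera_model(n);print(n,np.round(c["K"],1).tolist(),np.round(c["R"],4).tolist(),np.round(c["t"],4).tolist(), (-np.array(c["R"]).T@np.array(c["t"])).round(3))
E
```

```text
pics
{'time_s': 0.0, 'q': array([-1.25382653e+00,  4.87097799e-02,  9.75943292e-02,  1.62198456e+00,
       -5.39408164e-07,  1.44298024e+00]), 'qvel': array([-0.0018334 , -0.00057395, -0.00080931,  0.00044291, -0.00049327,
        0.00052143]), 'effort': array([-3.45489743e-04, -3.38778055e+01,  3.20016825e+01,  2.02290301e-02,
       -5.39737641e-05, -7.82111442e-06]), 'ee_pos': array([ 0.22567977, -0.47334894,  0.2301367 ]), 'orientation': array([ 0.87707257,  1.38920481, -0.87466449]), 'ft_force': array([-0.10246017, -0.68317298, -0.09211782]), 'ft_torque': array([ 0.01953451, -0.0073933 , -0.00996893]), 'finger_gap': 0.08547997072142846}
side [[621.9, 0.0, 318.9], [0.0, 621.9, 236.3], [0.0, 0.0, 1.0]] [[0.7871, -0.6167, -0.0133], [-0.3812, -0.4693, -0.7965], [0.485, 0.632, -0.6044]] [-0.4564, 0.2599, 1.6252] [-0.33  -1.187  1.183]
top [[589.6, 0.0, 321.2], [0.0, 589.6, 250.5], [0.0, 0.0, 1.0]] [[0.0261, -0.9996, 0.0082], [-0.9982, -0.0265, -0.0545], [0.0547, -0.0067, -0.9985]] [-0.0201, 0.5441, 1.6628] [0.453 0.005 1.69 ]
```

View pics/side0.png

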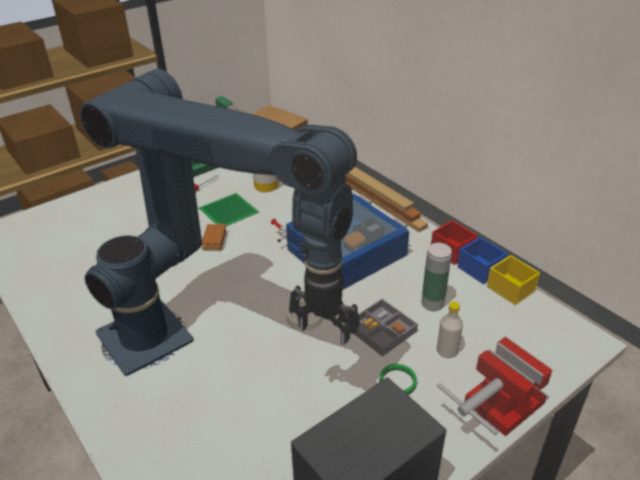

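View pics/top0.png

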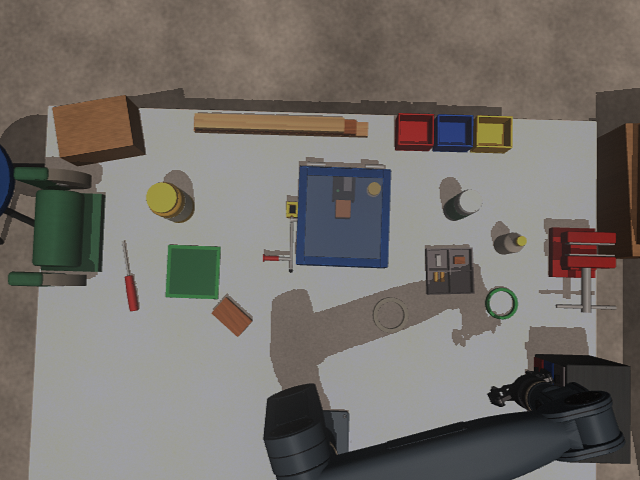

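The top view shows the blue box at about cols 297–390, rows 165–268, the yellow block at (292,209), the red handle at (271,257) and the green mat at (193,271). I'll enlarge these to read them more closely.

```bash
python3 - <<'E'
import cv2
im=cv2.imread("pics/top0.png")
a=im[150:285,250:400];cv2.imwrite("pics/c0.png",cv2.resize(a,None,fx=5,fy=4.4 and 5*0.88,interpolation=cv2.INTER_CUBIC)[:600,:800])
a=im[235:335,150:280];cv2.imwrite("pics/c1.png",cv2.resize(a,None,fx=6,fy=6,interpolation=cv2.INTER_CUBIC))
E
```

```text
(no output)
```

View pics/c0.png

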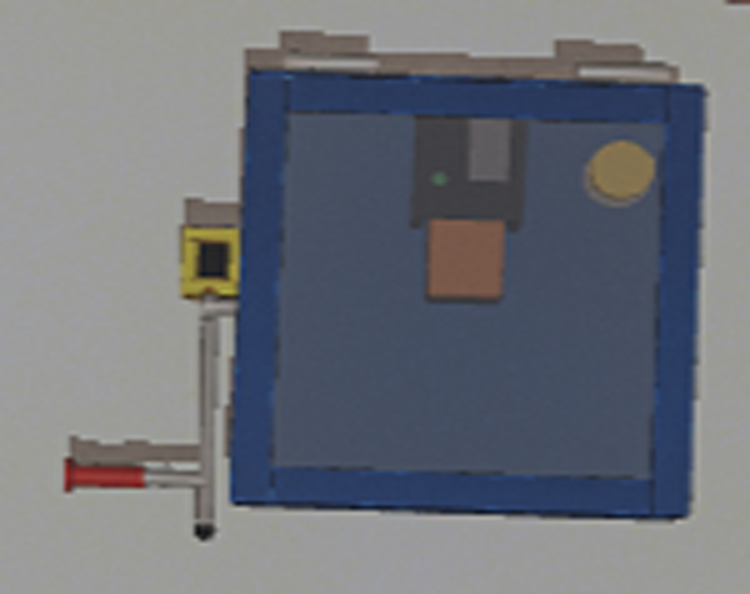

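View pics/c1.png

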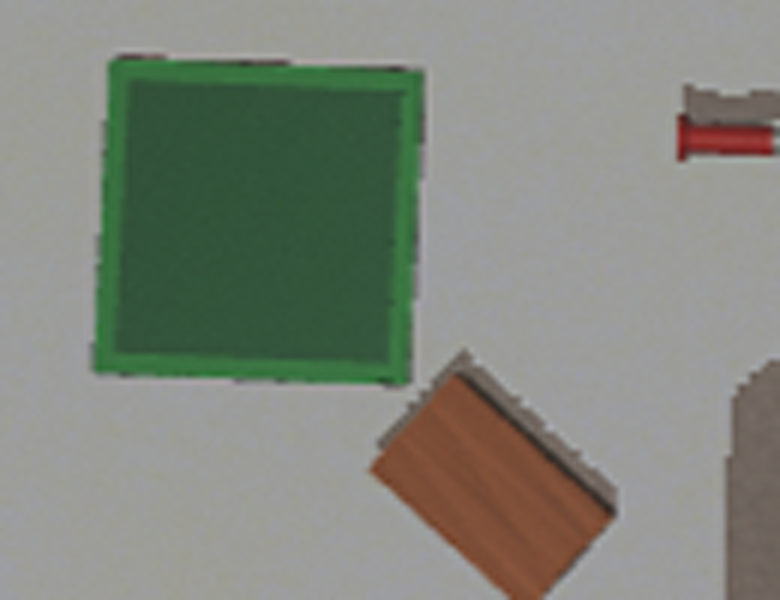

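```bash
cat > h.py <<'E'
import numpy as np
from cell import manip
from scipy.optimize import least_squares
from scipy.spatial.transform import Rotation as Rn
C={n:manip.camera_model(n) for n in("side","top")}
def proj(n,X):
    c=C[n];p=np.atleast_2d(X)@np.array(c["R"]).T+np.array(c["t"]);u=p@np.array(c["K"]).T
    return u[:,:2]/u[:,2:]
def atz(n,uv,z):
    c=C[n];R=np.array(c["R"]);o=-R.T@np.array(c["t"])
    d=R.T@np.linalg.inv(np.array(c["K"]))@np.array([uv[0],uv[1],1.]);return o+d*(z-o[2])/d[2]
def crop(p,ox,oy,fx,fy): 
    p=np.array(p,float);return np.c_[ox+(p[:,0]+.5)/fx-.5,oy+(p[:,1]+.5)/fy-.5]
E
cat > m.py <<'E'
from h import *
pts=[(248,70),(705,86),(690,514),(232,501),(182,226),(180,294)]
B=np.array([[135,125,99],[135,-125,99],[-135,-125,99],[-135,125,99],[36,157,80],[-6,157,80]])/1e3
uv=crop(pts,250,150,5,4.4)
def W(p,X):
    c,s=np.cos(p[2]),np.sin(p[2]);return X@np.array([[c,s,0],[-s,c,0],[0,0,1]])+[p[0],p[1],0]
r=least_squares(lambda p:(proj("top",W(p,B))-uv).ravel(),[.6,0,0])
p=r.x;print("box",p.round(4),np.degrees(p[2]));print((proj("top",W(p,B))-uv).round(1).tolist())
g=crop([(107,474),(204,531)],250,150,5,4.4)
c,s=np.cos(p[2]),np.sin(p[2]);Ri=np.array([[c,s],[-s,c]])
for u,z in zip(g,(.05,.03)):
    X=atz("top",u,z);print(X.round(4),"box",(Ri@(X[:2]-p[:2])).round(4))
m=crop([(110,62),(424,72),(411,383),(94,372)],150,235,6,6)
M=np.array([atz("top",u,.004) for u in m]);print("mat",M.mean(0),np.linalg.norm(np.diff(M,axis=0),axis=1),M.round(3).tolist())
for n in["battery_front_top"]:
    for q in[(428,300),(503,301)]:
        X=atz("top",crop([q],250,150,5,4.4)[0],.046);print((Ri@(X[:2]-p[:2])).round(4))
# rod model: find grip pos for lid a, rod b
def grip(a,b,L=.115):
    piv=np.array([.135-.15*np.cos(a),.095+.15*np.sin(a)])
    th=a-.35-b  # angle of rod direction: forward(-x), elevation th
    return piv+L*np.array([-np.cos(th),np.sin(th)])
print(grip(0,0),grip(0,.08),grip(0,0,.15),grip(.89,1.9),grip(.89,1.9,.15))
E
python3 m.py
```

```text
box [ 0.6359 -0.0626 -0.0099] -0.5679278984389698
[[-0.1, -0.8], [0.2, -1.0], [0.2, 0.7], [-0.7, 0.3], [0.3, 0.4], [0.1, 0.2]]
[0.5199 0.1336 0.05  ] box [-0.1179  0.195 ]
[0.4857 0.0795 0.03  ] box [-0.1516  0.1406]
mat [0.47530134 0.35862511 0.004     ] [0.14954634 0.14792877 0.15027055] [[0.55, 0.433, 0.004], [0.549, 0.283, 0.004], [0.401, 0.284, 0.004], [0.402, 0.434, 0.004]]
[-0.0004  0.0202]
[ 0.0005 -0.0218]
[-0.12302786  0.05556675] [-0.11953106  0.04705986] [-0.15590591  0.04356533] [0.01652575 0.09910633] [0.0092024  0.06488107]
```

```bash
cat >> h.py <<'E'
BOX=np.array([.6359,-.0626,-.0099])
def b2w(X):
    c,s=np.cos(BOX[2]),np.sin(BOX[2]);X=np.asarray(X,float)
    return np.array([BOX[0]+c*X[0]-s*X[1],BOX[1]+s*X[0]+c*X[1],X[2]])
def w2b(X):
    c,s=np.cos(BOX[2]),np.sin(BOX[2]);d=np.asarray(X,float)-[BOX[0],BOX[1],0]
    return np.array([c*d[0]+s*d[1],-s*d[0]+c*d[1],d[2]])
def tool(pitch,yaw=None,flip=1,jaw="y"):
    # tool x = (cos p,0,-sin p) in box frame turned by yaw (world yaw)
    yaw=BOX[2] if yaw is None else yaw
    x=np.array([np.cos(pitch),0,-np.sin(pitch)]);
    z=np.array([0,1.,0])*flip if jaw=="y" else np.array([np.sin(pitch),0,np.cos(pitch)])*flip
    R=np.c_[x,np.cross(z,x),z];return Rn.from_euler("z",yaw).as_matrix()@R
def cur():
    s=manip.get_state();return s,np.array(s["ee_pos"]),Rn.from_rotvec(s["orientation"]).as_matrix()
def plan(P,R,p0=None,R0=None):
    s,p,Rc=cur() 
    p=p if p0 is None else p0; Rc=Rc if R0 is None else R0
    d=Rc.T@(P-p);w=Rn.from_matrix(Rc.T@R).as_rotvec()
    print("shift cm",(d*100).round(2),"turn",w.round(4),"deg",np.degrees(np.linalg.norm(w)).round(1),"shift in NEW frame cm",(R.T@(P-p)*100).round(2))
def grip(a,b,L=.115):
    piv=np.array([.135-.15*np.cos(a),.095+.15*np.sin(a)])
    th=a-.35-b
    return piv+L*np.array([-np.cos(th),np.sin(th)])
def ab(g,L=.115,g0=(.5,1.)):
    return least_squares(lambda q:grip(q[0],q[1],L)-g,g0).x
E
python3 - <<'E'
from h import *
s,p,R=cur();print(R.round(3))
for f in(1,-1):
    T=tool(np.pi/2,jaw="x",flip=f);G=b2w([-.119,.195,.047]);print(f,T.round(2).tolist());plan(G+[0,0,.07]-T[:,0]*-.019,T)
print(w2b(atz("top",crop([(620,170)],250,150,5,4.4)[0],.046)))
E
```

```text
[[-0.001  0.903  0.43 ]
 [ 0.002  0.43  -0.903]
 [-1.     0.    -0.002]]
1 [[0.0, 0.01, 1.0], [-0.0, 1.0, -0.01], [-1.0, 0.0, 0.0]]
shift cm [ 13.33  52.57 -42.15] turn [-1.1161 -0.0017 -0.0014] deg 63.9 shift in NEW frame cm [13.22 60.98 28.71]
-1 [[0.0, -0.01, -1.0], [-0.0, -1.0, 0.01], [-1.0, 0.0, -0.0]]
shift cm [ 13.33  52.57 -42.15] turn [ 2.0255e+00 -1.6000e-03  2.0000e-03] deg 116.1 shift in NEW frame cm [ 13.22 -60.98 -28.71]
[ 0.08691122 -0.08470942  0.046     ]
```

```bash
python3 -m crank '[0,0,0,-0.1116,0,0, 0,0,0,-0.1116,0,0, 0,0,0,-0.1116,0,0, 0,0,0,-0.1116,0,0, 0,0,0,-0.1116,0,0, 0,0,0,-0.1116,0,0, 0,0,0,-0.1116,0,0, 0,0,0,-0.1116,0,0, 0,0,0,-0.1116,0,0, 0,0,0,-0.1116,0,0]' 1
python3 -m crank '[0,3,1.4,0,0,0, 0,3,1.4,0,0,0, 0,3,1.4,0,0,0, 0,3,1.4,0,0,0, 0,3,1.4,0,0,0, 0,3,1.4,0,0,0, 0,3,1.4,0,0,0, 0,3,1.4,0,0,0, 0,3,1.4,0,0,0, 0,3,1.4,0,0,0, 0,3,1.4,0,0,0, 0,3,1.4,0,0,0, 0,3,1.4,0,0,0, 0,3,1.4,0,0,0, 0,3,1.4,0,0,0, 0,3,1.4,0,0,0, 0,3,1.4,0,0,0, 0,3,1.4,0,0,0, 0,3,1.4,0,0,0, 0,3,1.4,0,0,0]'
python3 -m crank '[0,0,0,0,0,0,0,0,0,0,0,0]'
python3 - <<'E'
from h import *
import cv2
T=tool(np.pi/2,jaw="x");G=b2w([-.119,.195,.047]);plan(G+T[:,0]*.019,T)
im=manip.grab_frame("side")[:,:,::-1];cv2.imwrite("pics/s1.png",cv2.resize(im[180:300,200:360],None,fx=5,fy=5,interpolation=cv2.INTER_CUBIC))
E
```

```text
time_s: 0.93
ee_pos: [0.2258, -0.4736, 0.2306]
orientation: [0.005, 1.571, -0.002]
ft_force: [-0.7, -0.5, -0.3]
finger_gap: 0.0855
time_s: 2.6
ee_pos: [0.512, 0.1249, 0.2307]
orientation: [0.007, 1.572, -0.008]
ft_force: [1.0, -0.2, 0.7]
finger_gap: 0.0853
time_s: 2.77
ee_pos: [0.5116, 0.1245, 0.2301]
orientation: [0.005, 1.573, -0.006]
ft_force: [-0.2, 0.1, -0.2]
finger_gap: 0.0852
shift cm [20.2   0.93  0.77] turn [ 0.003  -0.0024  0.0006] deg 0.2 shift in NEW frame cm [20.21  0.92  0.72]
```

View pics/s1.png

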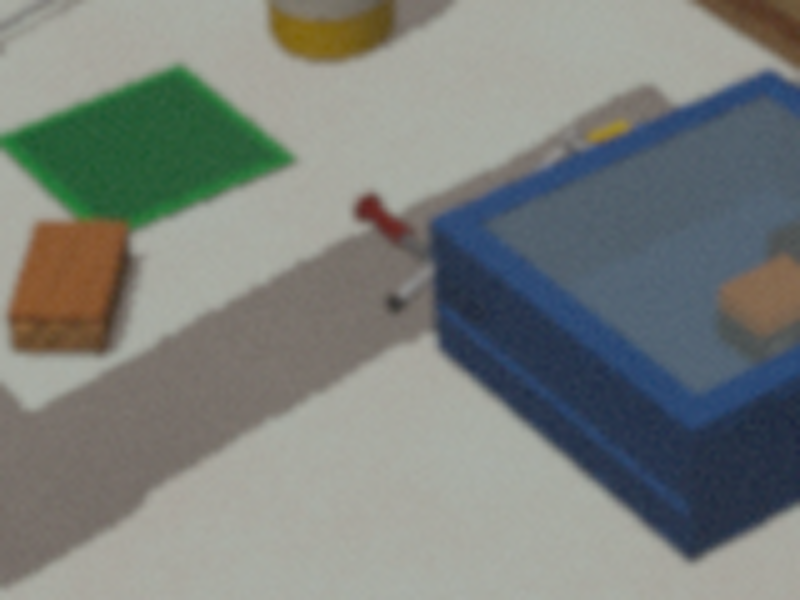

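The side view shows the red handle at about pixel (277,223), the foot at (279,240) and the lid's front-left corner at (287,225). I'll triangulate these against the top view.

```bash
python3 - <<'E'
from h import *
t=crop([(105,474),(204,531),(232,501),(690,514)],250,150,5,4.4)
s=crop([(383,218),(396,301),(434,219),(690,424)],200,180,5,5)
for a,b in zip(t,s):
    r=least_squares(lambda X:np.r_[proj("top",X)[0]-a,proj("side",X)[0]-b],[.55,.1,.05]);print(w2b(r.x).round(4),r.fun.round(1))
g=crop([(434,347),(690,557)],200,180,5,5)
for u in g: print(w2b(atz("side",u,0)).round(4))
E
```

```text
[-0.1186  0.1967  0.0492] [-0.2  0.2  0.3 -0. ]
[-0.151   0.1401  0.0336] [ 0.1 -0.2 -0.3  0. ]
[-0.1327  0.1225  0.0968] [ 0.3 -0.4 -0.6  0. ]
[-0.1333 -0.124   0.0996] [-0.1  0.1  0.1 -0. ]
[-0.1349  0.124   0.    ]
[-0.1317 -0.1222  0.    ]
```

```bash
python3 -m crank '[1.5,0.13,0.11,0,0,0, 2.3,0.13,0.11,0,0,0, 2.3,0.13,0.11,0,0,0, 2.3,0.13,0.11,0,0,0, 2.3,0.13,0.11,0,0,0, 2.3,0.13,0.11,0,0,0, 2.3,0.1,0.1,0,0,0, 2.3,0,0,0,0,0, 1.5,0,0,0,0,0, 1,0,0,0,0,0,0,0,0,0,0,0,0,0,0,0,0,0]'
python3 - <<'E'
from h import *
import cv2
s,p,R=cur();print(w2b(p+R[:,0]*-.019),s["ft_force"])
im=manip.grab_frame("side")[:,:,::-1];cv2.imwrite("pics/s2.png",cv2.resize(im[160:280,200:360],None,fx=5,fy=5,interpolation=cv2.INTER_CUBIC))
E
```

```text
time_s: 3.82
ee_pos: [0.5192, 0.1311, 0.0304]
orientation: [0.009, 1.571, -0.009]
ft_force: [-0.1, -0.3, 0.7]
finger_gap: 0.0853
[-0.11863376  0.19249358  0.04938914] [-0.13699814 -0.29135687  0.69407498]
```

View pics/s2.png

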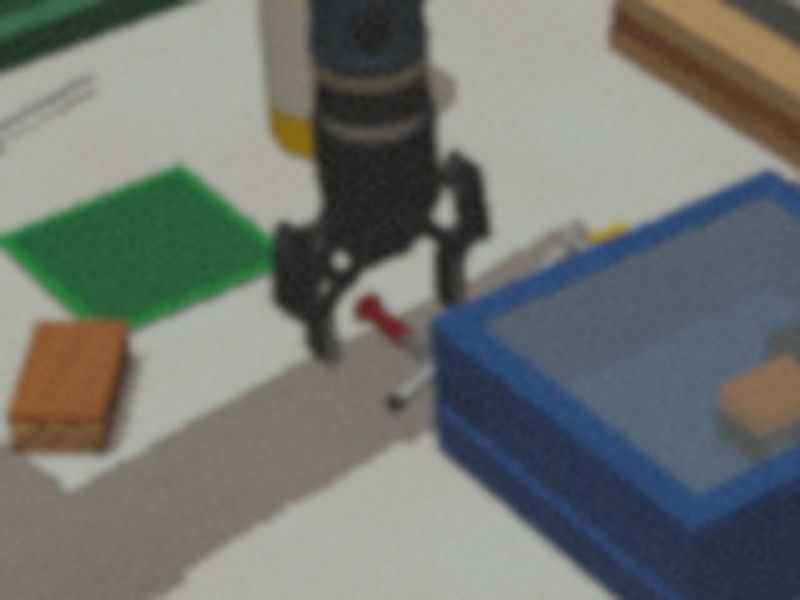

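The handle lies between the open fingers. I'll close on it.

```bash
python3 -m crank '[0.1,0.15,0,0,0,0,0,0.1,0,0,0,0,0,0,0,0,0,0,0,0,0,0,0,0,0,0,0,0,0,0,0,0,0,0,0,0,0,0,0,0,0,0,0,0,0,0,0,0]' 0
python3 - <<'E'
from h import *
s,p,R=cur();g=w2b(p+R[:,0]*-.019);print(g,s["ft_force"],s["finger_gap"])
print(ab(g[[0,2]],g0=(.05,.05)))
# path
W=[(0,.05),(.2,.1),(.4,.3),(.6,.6),(.8,.95),(1.0,1.35)]
for a,b in W: print(a,b,"grip",grip(a,b).round(4),"foot",grip(a,b,.15).round(4))
print("foot targets")
for f in[(-.06,.11),(-.03,.11),(.0,.108),(.016,.105),(.016,.095),(.016,.085),(.015,.075),(.013,.066),(.010,.065)]:
    q=ab(np.array(f),.15,(1.,1.9));print(f,q.round(3),"grip",grip(*q).round(4),grip(*q,.15).round(3))
E
```

```text
time_s: 4.53
ee_pos: [0.5204, 0.1346, 0.0298]
orientation: [0.008, 1.569, -0.008]
ft_force: [2.8, 0.2, 0.1]
finger_gap: 0.0125
[-0.11745906  0.19603283  0.04877045] [2.8411868  0.23079221 0.05384662] 0.012538988497507772
[0.03850324 0.15773926]
0 0.05 grip [-0.1209  0.0502] foot [-0.1532  0.0366]
0.2 0.1 grip [-0.1234  0.0963] foot [-0.1573  0.0877]
0.4 0.3 grip [-0.1146  0.125 ] foot [-0.1485  0.1163]
0.6 0.6 grip [-0.0968  0.1403] foot [-0.1297  0.1283]
0.8 0.95 grip [-0.0704  0.1475] foot [-0.1011  0.1307]
1.0 1.35 grip [-0.034   0.1471] foot [-0.0608  0.1246]
foot targets
(-0.06, 0.11) [0.937 1.371] grip [-0.0352  0.1347] [-0.06  0.11]
(-0.03, 0.11) [1.076 1.621] grip [-0.0081  0.1373] [-0.03  0.11]
(0.0, 0.108) [1.198 1.853] grip [0.0187 0.1376] [0.    0.108]
(0.016, 0.105) [1.245 1.973] grip [0.0326 0.1358] [0.016 0.105]
(0.016, 0.095) [1.163 1.976] grip [0.0299 0.1271] [0.016 0.095]
(0.016, 0.085) [1.078 1.973] grip [0.0272 0.1182] [0.016 0.085]
(0.015, 0.075) [0.988 1.957] grip [0.0237 0.1089] [0.015 0.075]
(0.013, 0.066) [0.906 1.929] grip [0.0199 0.1003] [0.013 0.066]
(0.01, 0.065) [0.892 1.906] grip [0.0172 0.0993] [0.01  0.065]
```

```bash
sed -i 's/BOX=np.array(\[.6359/BOX=np.array([.6379/' h.py
python3 -m crank '[-0.4,0,-0.03,0,0,0, -0.8,0,-0.05,0,0,0, -0.9,0,-0.06,0,0,0, -0.9,0,-0.06,0,0,0, -0.9,0,-0.06,0,0,0, -0.87,0,-0.06,0,0,0, -0.72,0,0.22,0,0,0, -0.72,0,0.22,0,0,0, -0.72,0,0.22,0,0,0, -0.71,0,0.22,0,0,0]'
python3 - <<'E'
from h import *
import cv2
s,p,R=cur();g=w2b(p+R[:,0]*-.019);print(g,s["ft_force"],s["finger_gap"]);print(ab(g[[0,2]],g0=(.4,.3)))
im=manip.grab_frame("side")[:,:,::-1];cv2.imwrite("pics/s3.png",cv2.resize(im[120:280,200:420],None,fx=3.6,fy=3.6,interpolation=cv2.INTER_CUBIC))
E
```

```text
time_s: 5.37
ee_pos: [0.5198, 0.1347, 0.1046]
orientation: [0.007, 1.583, -0.007]
ft_force: [-9.1, 1.8, -3.8]
finger_gap: 0.0122
[-0.11984484  0.19608292  0.12358851] [-9.12272498  1.82506412 -3.77255712] 0.012194994484675327
[0.33411416 0.16422868]
```

View pics/s3.png

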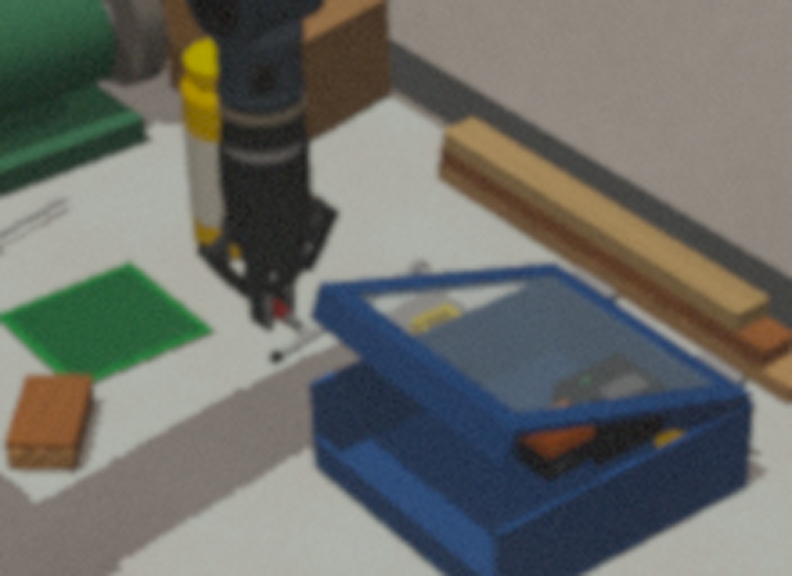

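The lid is lifting cleanly with the handle held in the fingers. I'll carry on along the arc.

```bash
python3 -m crank '[-0.51,0,0.59,0,0,0, -0.51,0,0.59,0,0,0, -0.51,0,0.6,0,0,0, -0.24,0,0.88,0,0,0, -0.24,0,0.88,0,0,0, -0.24,0,0.88,0,0,0, 0,0,0.91,0,0,0, 0,0,0.91,0,0,0, 0,0,0.91,0,0,0, 0.04,0,0.91,0,0,0, 0,0,0,0,0,0,0,0,0,0,0,0]'
python3 - <<'E'
from h import *
import cv2
s,p,R=cur();g=w2b(p+R[:,0]*-.019);print(g,s["ft_force"],s["finger_gap"],s["orientation"]);q=ab(g[[0,2]],g0=(.9,1.3));print(q,grip(*q,.15))
im=manip.grab_frame("side")[:,:,::-1];cv2.imwrite("pics/s4.png",cv2.resize(im[100:260,200:420],None,fx=3.6,fy=3.6,interpolation=cv2.INTER_CUBIC))
im=manip.grab_frame("top")[:,:,::-1];cv2.imwrite("pics/t4.png",cv2.resize(im[150:290,230:400],None,fx=4.2,fy=4.2,interpolation=cv2.INTER_CUBIC))
E
```

```text
time_s: 6.42
ee_pos: [0.6068, 0.1336, 0.129]
orientation: [0.008, 1.568, -0.008]
ft_force: [-1.0, 0.5, -2.1]
finger_gap: 0.0126
[-0.03310119  0.19586615  0.14802688] [-1.02610465  0.49362246 -2.14622217] 0.012576442127945443 [ 0.00785018  1.56835225 -0.00800468]
[1.00849543 1.35614076] [-0.05992368  0.12554236]
```

View pics/s4.png

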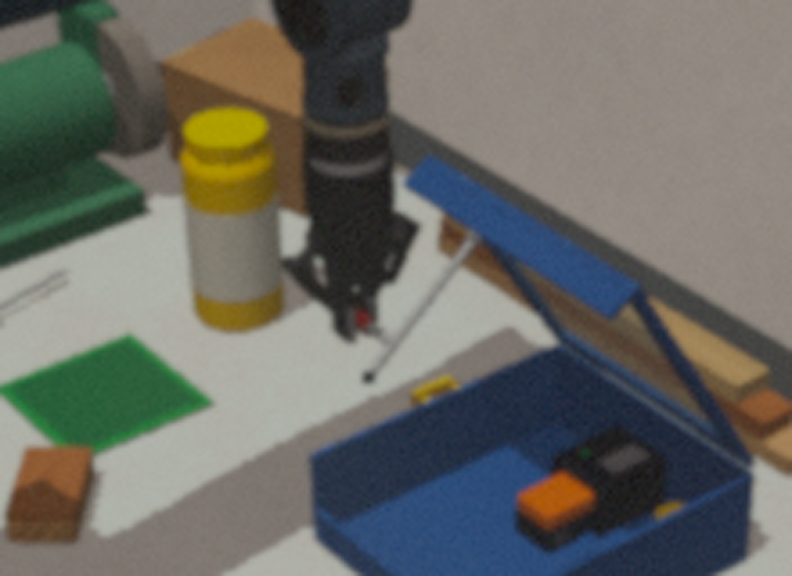

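View pics/t4.png

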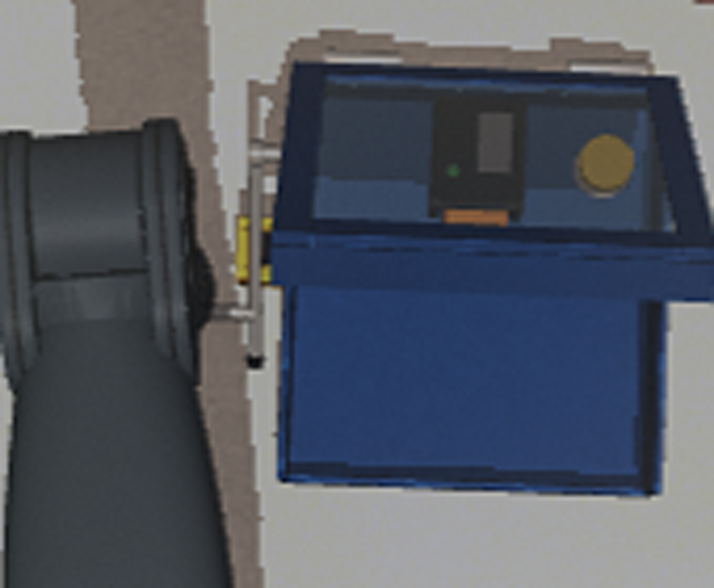

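```bash
python3 -m crank '[0.3,0,0.83,0,0,0, 0.3,0,0.83,0,0,0, 0.3,0,0.83,0,0,0, 0,0,0.9,0,0,0, 0,0,0.9,0,0,0, 0,0,0.9,0,0,0, 0.05,0,0.7,0,0,0, 0.05,0,0.7,0,0,0, 0,0,0,0,0,0,0,0,0,0,0,0]'
python3 - <<'E'
from h import *
import cv2
s,p,R=cur();g=w2b(p+R[:,0]*-.019);print(g,s["ft_force"],s["finger_gap"],s["orientation"]);q=ab(g[[0,2]],g0=(1.2,1.9));f=grip(*q,.15);print(q,f)
F=b2w([f[0],.14,f[1]]);H=[b2w([x,y,.08]) for x in(.004,.028) for y in(.131,.149)]
for n in("side","top"):
    print(n,"foot",proj(n,F).round(1),"hole",proj(n,np.array(H)).round(1).tolist(),"hole c",proj(n,b2w([.016,.14,.08])).round(1))
im=manip.grab_frame("side")[:,:,::-1];cv2.imwrite("pics/s5.png",cv2.resize(im[170:230,270:350],None,fx=10,fy=10,interpolation=cv2.INTER_CUBIC))
im=manip.grab_frame("top")[:,:,::-1];cv2.imwrite("pics/t5.png",cv2.resize(im[180:240,260:340],None,fx=10,fy=10,interpolation=cv2.INTER_CUBIC))
E
```

```text
time_s: 7.35
ee_pos: [0.6726, 0.1328, 0.1178]
orientation: [0.008, 1.569, -0.008]
ft_force: [-0.7, 0.5, -0.5]
finger_gap: 0.0118
[0.03274237 0.19571363 0.13675208] [-0.69705874  0.5052835  -0.49719187] 0.011849933229915417 [ 0.00788401  1.56940075 -0.00822279]
[1.25337314 1.97113721] [0.01586941 0.10608771]
side foot [[322.2 200.6]] hole [[321.1, 210.2], [317.5, 207.6], [327.1, 207.4], [323.6, 204.9]] hole c [[322.3 207.5]]
top foot [[291.8 207. ]] hole [[295.3, 212.6], [288.8, 212.4], [295.7, 203.9], [289.1, 203.7]] hole c [[292.2 208.1]]
```

View pics/s5.png

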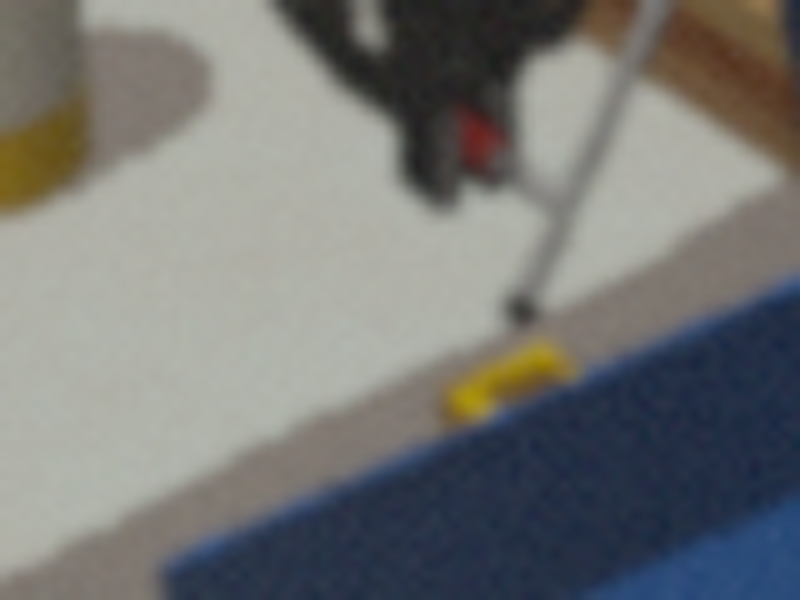

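View pics/t5.png

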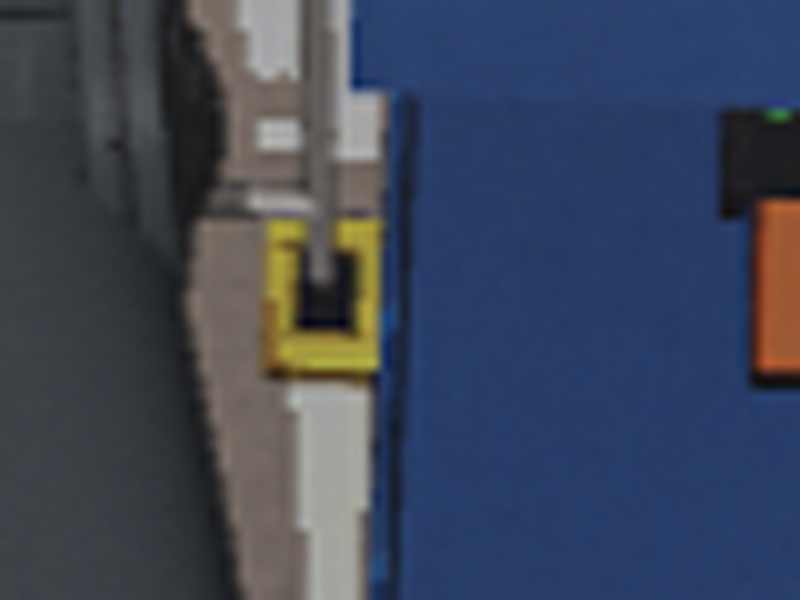

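The foot is over the hole (top view: hole centre (292.2,208.3), foot (291.7,208)), so I'll lower it in.

```bash
python3 -m crank '[0.5,0,-0.14,0,0,0, 0.5,0,-0.14,0,0,0, 0.45,0,-0.14,0,0,0, 0.45,0,-0.14,0,0,0, 0.45,0,-0.17,0,0,0, 0.45,0,-0.17,0,0,0, 0,0,0,0,0,0]'
python3 - <<'E'
from h import *
import cv2
s,p,R=cur();g=w2b(p+R[:,0]*-.019);print(g,s["ft_force"],s["finger_gap"]);q=ab(g[[0,2]],g0=(1.,1.9));f=grip(*q,.15);print(q,f)
im=manip.grab_frame("top")[:,:,::-1];cv2.imwrite("pics/t6.png",cv2.resize(im[180:240,260:340],None,fx=10,fy=10,interpolation=cv2.INTER_CUBIC))
E
python3 -m crank '[0.4,0,-0.17,0,0,0,0.3,0,-0.14,0,0,0,0,0,0,0,0,0]'
```

```text
time_s: 8.03
ee_pos: [0.6607, 0.133, 0.0873]
orientation: [0.007, 1.575, -0.008]
ft_force: [-2.8, -0.5, -1.1]
finger_gap: 0.012
[0.02095663 0.19579696 0.1063374 ] [-2.77027797 -0.48438762 -1.11049008] 0.011955788070919144
[0.95994901 1.93471323] [0.01243212 0.07239138]
time_s: 8.33
ee_pos: [0.6596, 0.133, 0.0828]
orientation: [0.008, 1.57, -0.008]
ft_force: [-2.4, -1.3, -0.4]
finger_gap: 0.0119
```

View pics/t6.png

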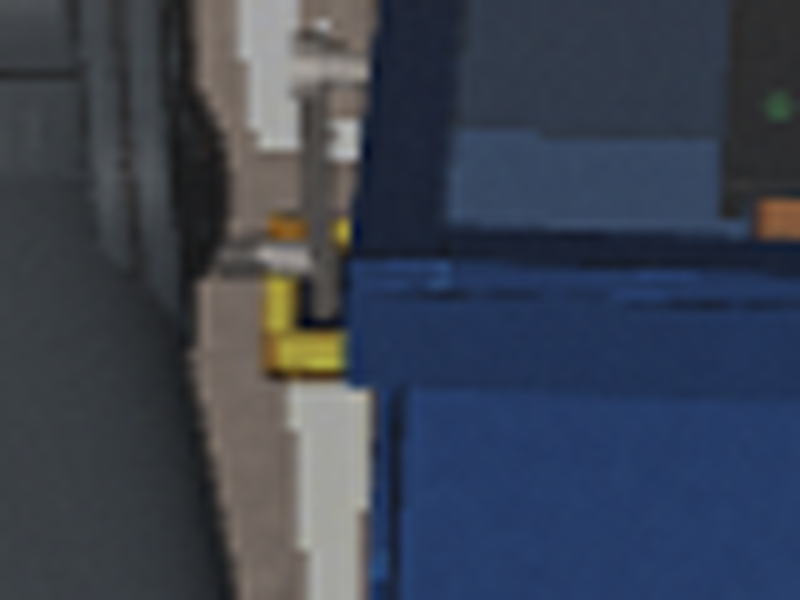

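The foot is inside the hole. I'll settle it on the floor.

```bash
python3 -m crank '[0.2,0,-0.1,0,0,0,0.15,0,-0.05,0,0,0,0,0,0,0,0,0,0,0,0,0,0,0]'
python3 - <<'E'
from h import *
s,p,R=cur();g=w2b(p+R[:,0]*-.019);print(g,s["ft_force"],s["finger_gap"]);q=ab(g[[0,2]],g0=(1.,1.9));f=grip(*q,.15);print(q,f)
E
```

```text
time_s: 8.67
ee_pos: [0.6584, 0.133, 0.078]
orientation: [0.008, 1.571, -0.008]
ft_force: [3.2, -0.3, -3.6]
finger_gap: 0.0116
[0.01857706 0.1958088  0.09698627] [ 3.19476682 -0.27975488 -3.63995337] 0.011643651828821253
[0.87545928 1.91857169] [0.01239079 0.06253732]
```

```bash
python3 -m crank '[0,0,0,0,0,0,0,0,0,0,0,0,0,0,0,0,0,0,0,0,0,0,0,0]' 0.2
python3 - <<'E'
from h import *
import cv2
s,p,R=cur();print(s["ft_force"],s["finger_gap"])
im=manip.grab_frame("side")[:,:,::-1];cv2.imwrite("pics/s7.png",cv2.resize(im[120:240,240:400],None,fx=5,fy=5,interpolation=cv2.INTER_CUBIC))
E
```

```text
time_s: 9.0
ee_pos: [0.6582, 0.1333, 0.0797]
orientation: [0.008, 1.57, -0.007]
ft_force: [-0.1, 0.7, 0.8]
finger_gap: 0.0169
[-0.0833181   0.66817554  0.83138858] 0.016926175155308167
```

View pics/s7.png

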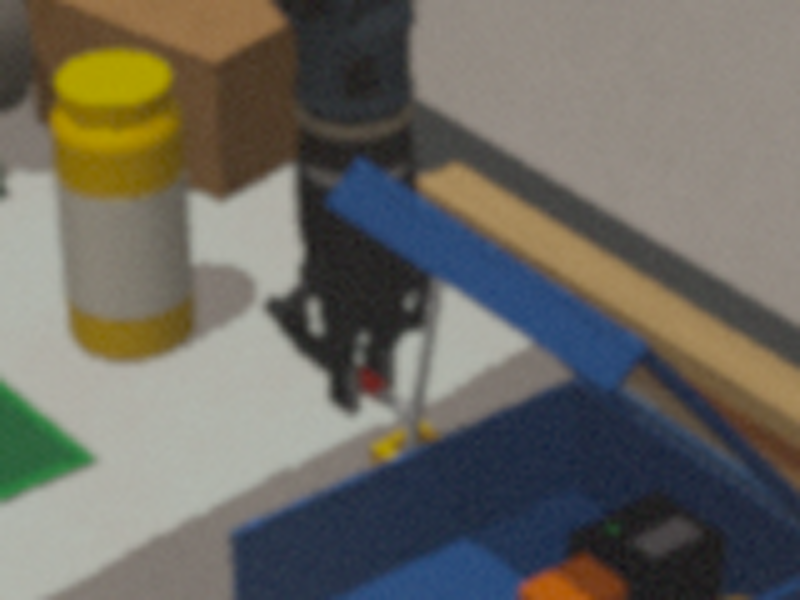

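The lid stays propped with the jaws loosened and almost no force on the wrist. I'll open wider and withdraw upwards.

```bash
python3 -m crank '[0,0,0,0,0,0,0,0,0,0,0,0,0,0,0,0,0,0,0,0,0,0,0,0,-0.5,0,0,0,0,0,-1.5,0,0,0,0,0,-2,0,0,0,0,0,-2.5,0,0,0,0,0,-2.5,0,0,0,0,0]' 0.8
python3 - <<'E'
from h import *
import cv2
s,p,R=cur();print(s["ft_force"],s["finger_gap"])
im=manip.grab_frame("side")[:,:,::-1];cv2.imwrite("pics/s8.png",cv2.resize(im[100:260,240:450],None,fx=3.75,fy=3.75,interpolation=cv2.INTER_CUBIC))
E
```

```text
time_s: 9.8
ee_pos: [0.6575, 0.1331, 0.1699]
orientation: [0.008, 1.572, -0.008]
ft_force: [0.6, -0.9, -0.7]
finger_gap: 0.0682
[ 0.63418901 -0.8548061  -0.70528083] 0.06824886295455758
```

View pics/s8.png

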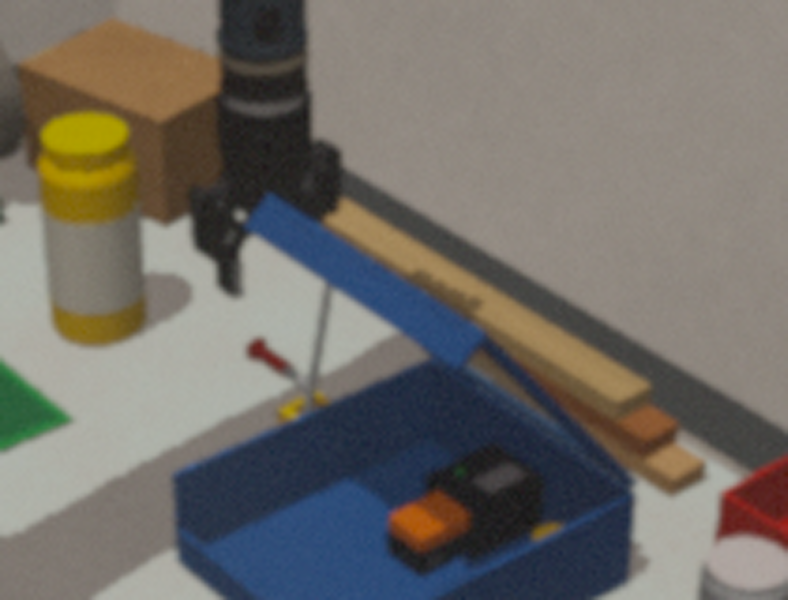

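```bash
python3 -m crank '[0,0,-1.5,0,0,0,0,0,-3.5,0,0,0,0,0,-3.5,0,0,0,0,0,-3.5,0,0,0,0,0,-3.5,0,0,0,0,0,-3.5,0,0,0,0,0,-3.5,0,0,0,0,0,-2.5,0,0,0]' 1
python3 - <<'E'
from h import *
s,p,R=cur();print(p)
T=tool(np.pi/4);G=b2w([-.081,0,.132]);plan(G+T[:,0]*.019,T)
Tv=tool(np.pi/2);print("yaw part",Rn.from_matrix(R.T@Tv).as_rotvec().round(3));print("pitch",Rn.from_matrix(Tv.T@T).as_rotvec().round(3))
E
```

```text
time_s: 10.52
ee_pos: [0.4053, 0.1356, 0.1694]
orientation: [0.008, 1.571, -0.007]
ft_force: [-0.1, -0.1, 0.5]
finger_gap: 0.0855
[0.40533074 0.13558072 0.1694417 ]
shift cm [  5.08 -19.59  16.69] turn [-1.4819 -0.6141 -0.6145] deg 98.4 shift in NEW frame cm [ 15.4   -8.21 -19.59]
yaw part [-1.571 -0.    -0.   ]
pitch [ 0.     0.    -0.785]
```

```bash
python3 -m crank '[0,0,0,-0.1122,0,0,0,0,0,-0.1122,0,0,0,0,0,-0.1122,0,0,0,0,0,-0.1122,0,0,0,0,0,-0.1122,0,0,0,0,0,-0.1122,0,0,0,0,0,-0.1122,0,0,0,0,0,-0.1122,0,0,0,0,0,-0.1122,0,0,0,0,0,-0.1122,0,0,0,0,0,-0.1122,0,0,0,0,0,-0.1122,0,0,0,0,0,-0.1122,0,0,0,0,0,-0.1122,0,0]'
python3 -m crank '[0,0,0,0,0,-0.1122,0,0,0,0,0,-0.1122,0,0,0,0,0,-0.1122,0,0,0,0,0,-0.1122,0,0,0,0,0,-0.1122,0,0,0,0,0,-0.1122,0,0,0,0,0,-0.1122,0,0,0,0,0,0]'
python3 - <<'E'
from h import *
s,p,R=cur();print(p,s["q"].round(3))
T=tool(np.pi/4);G=b2w([-.081,0,.132]);plan(G+T[:,0]*.019,T)
E
```

```text
time_s: 11.68
ee_pos: [0.4082, 0.1356, 0.1697]
orientation: [-1.206, 1.211, 1.205]
ft_force: [0.4, -0.2, 0.7]
finger_gap: 0.0853
time_s: 12.35
ee_pos: [0.4236, 0.1538, 0.1628]
orientation: [-1.484, 0.652, 0.619]
ft_force: [-0.2, -0.0, -0.6]
finger_gap: 0.0856
[0.42363078 0.15376322 0.16280471] [ 0.402 -0.988 -0.954  0.895 -0.293  0.302]
shift cm [ 13.77  -7.63 -21.27] turn [ 0.0063 -0.0149 -0.027 ] deg 1.8 shift in NEW frame cm [ 13.65  -7.4  -21.42]
```

```bash
python3 -m crank '[0.6,-0.5,-2.4,0,0,0,0.6,-0.5,-2.7,0,0,0,0.6,-0.5,-2.7,0,0,0,0.6,-0.5,-2.7,0,0,0,0.6,-0.5,-2.7,0,0,0,0.6,-0.5,-2.7,0,0,0,0.6,-0.5,-2.7,0,0,0,0.6,-0.5,-2.7,0,0,0,0,0,0,0,0,0]'
python3 - <<'E'
from h import *
s,p,R=cur();print(p,s["q"].round(3))
T=tool(np.pi/4);G=b2w([-.081,0,.132]);plan(G+T[:,0]*.019,T)
E
```

```text
time_s: 13.1
ee_pos: [0.5002, -0.0599, 0.1715]
orientation: [-1.479, 0.672, 0.605]
ft_force: [-0.0, 0.0, 0.5]
finger_gap: 0.0856
[ 0.50015086 -0.0599262   0.17151822] [-0.399 -0.881 -0.896  0.83   0.231 -0.282]
shift cm [ 8.67 -1.49  0.16] turn [-0.0052 -0.0332 -0.0311] deg 2.6 shift in NEW frame cm [ 8.71 -1.22 -0.13]
```

```bash
python3 -m crank '[1.5,-0.3,0,0,-0.0165,-0.0155,2.4,-0.3,0,0,-0.0165,-0.0155,2.4,-0.3,0,0,0,0,2.4,-0.3,0,0,0,0,0,0,0,0,0,0,0,0,0,0,0,0]'
python3 - <<'E'
from h import *
import cv2
s,p,R=cur();print(p,s["q"].round(3))
T=tool(np.pi/4);G=b2w([.018,0,.034]);plan(G+T[:,0]*.019,T)
for n in("side","top"):
    im=manip.grab_frame(n)[:,:,::-1];cv2.imwrite(f"pics/{n[0]}9.png",im[100:300,240:440] if 0 else cv2.resize(im[120:280,240:450],None,fx=3.75,fy=3.75,interpolation=cv2.INTER_CUBIC))
E
```

```text
time_s: 13.6
ee_pos: [0.5683, -0.0541, 0.1136]
orientation: [-1.472, 0.618, 0.618]
ft_force: [-0.0, 0.1, -0.5]
finger_gap: 0.0855
[ 0.5683205  -0.05405563  0.1136402 ] [-0.349 -0.611 -0.898  0.536  0.245 -0.246]
shift cm [13.72 -0.65 -0.92] turn [-0.0008  0.0098 -0.0062] deg 0.7 shift in NEW frame cm [13.73 -0.57 -0.79]
```

View pics/s9.png

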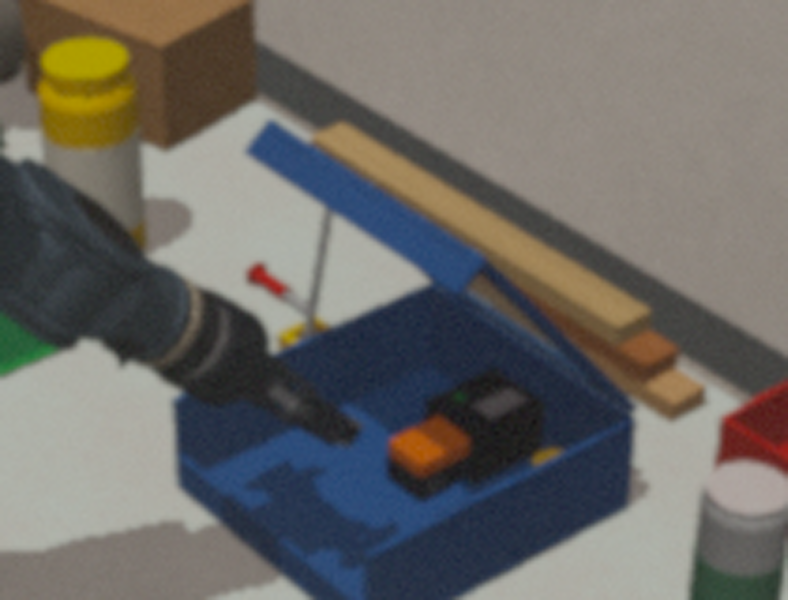

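View pics/t9.png

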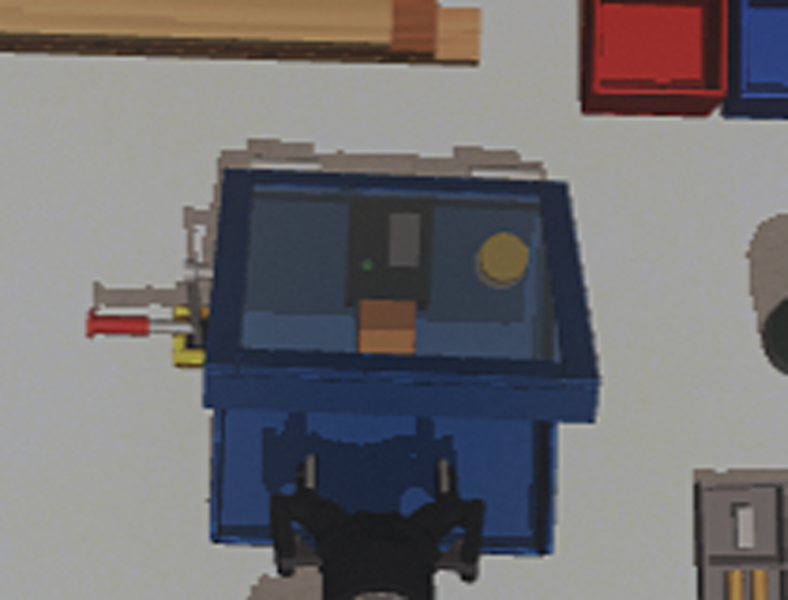

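The fingers are centred about 8 mm left of the battery, which matches the computed −0.8 cm shift. I'll go in.

```bash
python3 -m crank '[1,-0.2,-0.3,0,0.005,-0.003,1.5,-0.2,-0.3,0,0.005,-0.003,1.5,-0.17,-0.2,0,0,0,1.5,0,0,0,0,0,1.5,0,0,0,0,0,1.5,0,0,0,0,0,1.5,0,0,0,0,0,1,0,0,0,0,0,0,0,0,0,0,0]'
python3 - <<'E'
from h import *
import cv2
s,p,R=cur();print(p,s["q"].round(3),s["ft_force"])
T=tool(np.pi/4);G=b2w([.018,0,.034]);plan(G+T[:,0]*.019,T)
for n in("side","top"):
    im=manip.grab_frame(n)[:,:,::-1];cv2.imwrite(f"pics/{n[0]}10.png",cv2.resize(im[170:270,280:420],None,fx=5.5,fy=5.5,interpolation=cv2.INTER_CUBIC))
E
```

```text
time_s: 14.45
ee_pos: [0.6514, -0.0635, 0.0423]
orientation: [-1.48, 0.619, 0.602]
ft_force: [-0.4, 1.2, 0.5]
finger_gap: 0.0854
[ 0.65139867 -0.06345146  0.04225515] [-0.297 -0.226 -0.805  0.223  0.201 -0.205] [-0.42231237  1.21777952  0.53578252]
shift cm [2.8  0.28 0.08] turn [ 0.0001 -0.0017  0.0042] deg 0.3 shift in NEW frame cm [2.8  0.27 0.07]
```

View pics/s10.png

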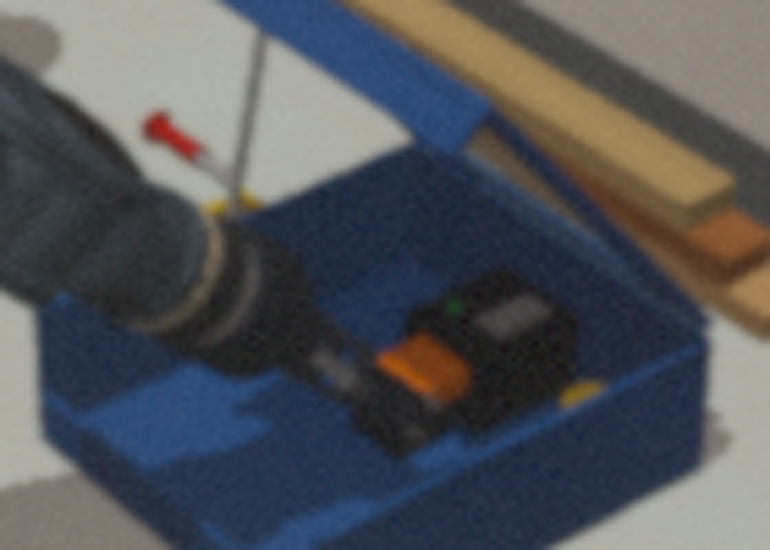

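View pics/t10.png

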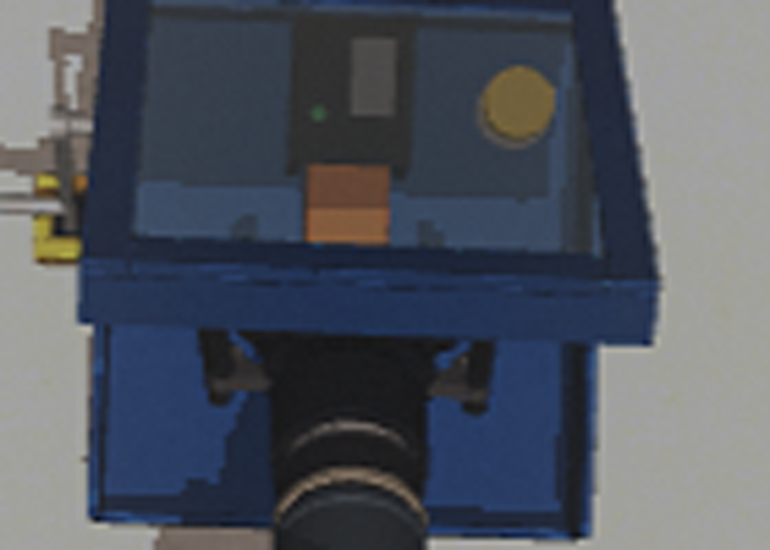

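```bash
python3 -m crank '[1,0.15,0.05,0,0,0,1,0.12,0,0,0,0,0.75,0,0,0,0,0,0,0,0,0,0,0]'
python3 -m crank '[0,0,0,0,0,0,0,0,0,0,0,0,0,0,0,0,0,0,0,0,0,0,0,0,0,0,0,0,0,0,0,0,0,0,0,0]' 0.35
python3 - <<'E'
from h import *
import cv2
s,p,R=cur();print(w2b(p-R[:,0]*.019),s["ft_force"],s["finger_gap"])
for n in("side",):
    im=manip.grab_frame(n)[:,:,::-1];cv2.imwrite(f"pics/{n[0]}11.png",cv2.resize(im[170:270,280:420],None,fx=5.5,fy=5.5,interpolation=cv2.INTER_CUBIC))
E
```

```text
time_s: 14.88
ee_pos: [0.6687, -0.0632, 0.021]
orientation: [-1.48, 0.619, 0.602]
ft_force: [-0.3, -0.1, 0.2]
finger_gap: 0.0856
time_s: 15.38
ee_pos: [0.669, -0.0633, 0.0214]
orientation: [-1.48, 0.618, 0.601]
ft_force: [-5.2, -0.3, 5.1]
finger_gap: 0.0433
[ 0.01760831 -0.00033958  0.03480543] [-5.19947972 -0.29097612  5.06165752] 0.043272071001002256
```

View pics/s11.png

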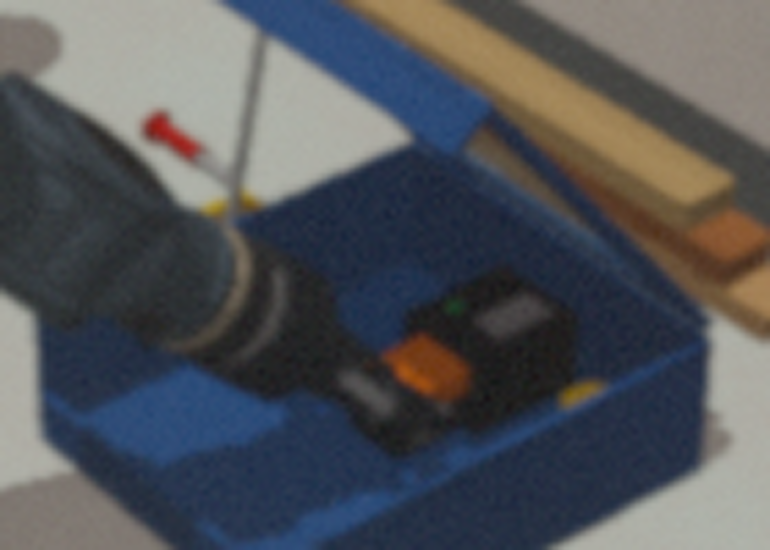

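```bash
python3 -m crank '[0,0,0,0,0,0,0,0,0,0,0,0]' 0
python3 - <<'E'
from h import *
s,p,R=cur()
for d in([-.07,0,0],[-.06,0,.06],[0,0,.05]): print(d,(R.T@(b2w(np.array(d))-b2w([0,0,0]))*100).round(2))
E
```

```text
time_s: 15.6
ee_pos: [0.6691, -0.0633, 0.0214]
orientation: [-1.48, 0.618, 0.601]
ft_force: [-5.7, 0.6, 5.1]
finger_gap: 0.0435
[-0.07, 0, 0] [-4.98  4.92 -0.01]
[-0.06, 0, 0.06] [-8.49 -0.05 -0.02]
[0, 0, 0.05] [-3.52 -3.55 -0.01]
```

```bash
python3 -m crank '[-0.25,0.22,0,0,0,0,-0.5,0.48,0,0,0,0,-0.6,0.59,0,0,0,0,-0.6,0.59,0,0,0,0,-0.6,0.59,0,0,0,0,-0.6,0.59,0,0,0,0,-0.6,0.59,0,0,0,0,-0.6,0.59,0,0,0,0,-0.6,0.59,0,0,0,0,0,0,0,0,0,0]'
python3 - <<'E'
from h import *
import cv2
s,p,R=cur();print(w2b(p-R[:,0]*.019),s["ft_force"],s["finger_gap"])
for n in("side",):
    im=manip.grab_frame(n)[:,:,::-1];cv2.imwrite(f"pics/{n[0]}12.png",cv2.resize(im[170:270,280:420],None,fx=5.5,fy=5.5,interpolation=cv2.INTER_CUBIC))
E
```

```text
time_s: 16.43
ee_pos: [0.5987, -0.0624, 0.0214]
orientation: [-1.48, 0.619, 0.601]
ft_force: [-5.2, -0.2, 5.2]
finger_gap: 0.0434
[-0.05266032 -0.00011463  0.03476629] [-5.24527377 -0.2436149   5.24977297] 0.04341184263075019
```

View pics/s12.png

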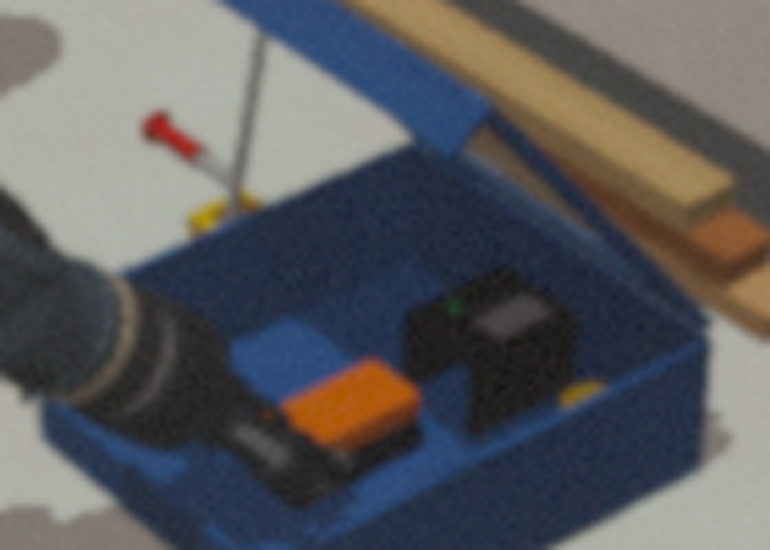

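The battery is fully out of the dock, about 28 px clear of the mouth in the crop. I'll re-grip nearer its middle so that it stays level when lifted.

```bash
python3 -m crank '[0,0,0,0,0,0,0,0,0,0,0,0,0,0,0,0,0,0,0.4,-0.39,0,0,0,0,0.6,-0.59,0,0,0,0,0.55,-0.55,0,0,0,0,0,0,0,0,0,0]' 0.75
python3 -m crank '[0,0,0,0,0,0,0,0,0,0,0,0,0,0,0,0,0,0,0,0,0,0,0,0,0,0,0,0,0,0,0,0,0,0,0,0]' 0
python3 -m crank '[-0.2,-0.2,0,0,0,0,-0.5,-0.5,0,0,0,0,-0.7,-0.7,0,0,0,0,-0.7,-0.7,0,0,0,0,0,0,0,0,0,0,0,0,0,0,0,0]'
python3 - <<'E'
from h import *
import cv2
s,p,R=cur();print(w2b(p-R[:,0]*.019),s["ft_force"],s["finger_gap"])
for n in("side",):
    im=manip.grab_frame(n)[:,:,::-1];cv2.imwrite(f"pics/{n[0]}13.png",cv2.resize(im[170:270,280:420],None,fx=5.5,fy=5.5,interpolation=cv2.INTER_CUBIC))
E
```

```text
time_s: 17.07
ee_pos: [0.6224, -0.0626, 0.021]
orientation: [-1.48, 0.619, 0.602]
ft_force: [0.5, -0.2, 0.9]
finger_gap: 0.0643
time_s: 17.57
ee_pos: [0.6204, -0.0624, 0.0199]
orientation: [-1.479, 0.621, 0.603]
ft_force: [0.4, 0.7, -1.2]
finger_gap: 0.0437
time_s: 18.07
ee_pos: [0.6214, -0.0627, 0.0515]
orientation: [-1.48, 0.619, 0.601]
ft_force: [0.4, 0.0, -2.8]
finger_gap: 0.043
[-0.02997497 -0.00021639  0.0648828 ] [ 0.37926942  0.01793167 -2.78530933] 0.04303073900313834
```

View pics/s13.png

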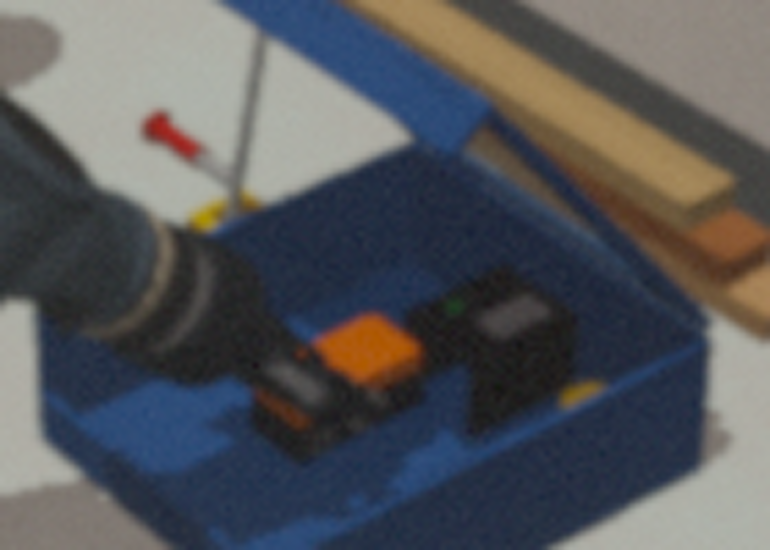

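The battery is level, 3 cm up and held at mid-length. I'll withdraw along the tool axis.

```bash
python3 -m crank '[-0.8,0,0,0,0,0,-1.4,0,0,0,0,0,-1.8,0,0,0,0,0,-1.8,0,0,0,0,0,-1.8,0,0,0,0,0,-1.8,0,0,0,0,0,-1.8,0,0,0,0,0,-1.6,0,0,0,0,0,-1.2,0,0,0,0,0,-0.5,0,0,0,0,0]'
python3 - <<'E'
from h import *
import cv2
s,p,R=cur();print(w2b(p-R[:,0]*.019),s["ft_force"],s["finger_gap"],s["q"].round(2))
T=tool(np.pi/4,yaw=0);plan(np.array([.478,.365,.165])+T[:,0]*.019,T)
for n in("side",):
    im=manip.grab_frame(n)[:,:,::-1];cv2.imwrite(f"pics/{n[0]}14.png",cv2.resize(im[120:280,200:420],None,fx=3.6,fy=3.6,interpolation=cv2.INTER_CUBIC))
E
```

```text
time_s: 18.95
ee_pos: [0.5175, -0.0614, 0.153]
orientation: [-1.48, 0.62, 0.602]
ft_force: [-0.0, -0.2, -2.4]
finger_gap: 0.0431
[-1.33915395e-01  8.45763877e-05  1.66394853e-01] [-0.00422445 -0.23237599 -2.414301  ] 0.0431052249801354 [-0.42 -0.84 -0.93  0.73  0.29 -0.3 ]
shift cm [-2.14  2.25 42.6 ] turn [-0.0073 -0.0093  0.0038] deg 0.7 shift in NEW frame cm [-1.74  1.94 42.64]
```

View pics/s14.png

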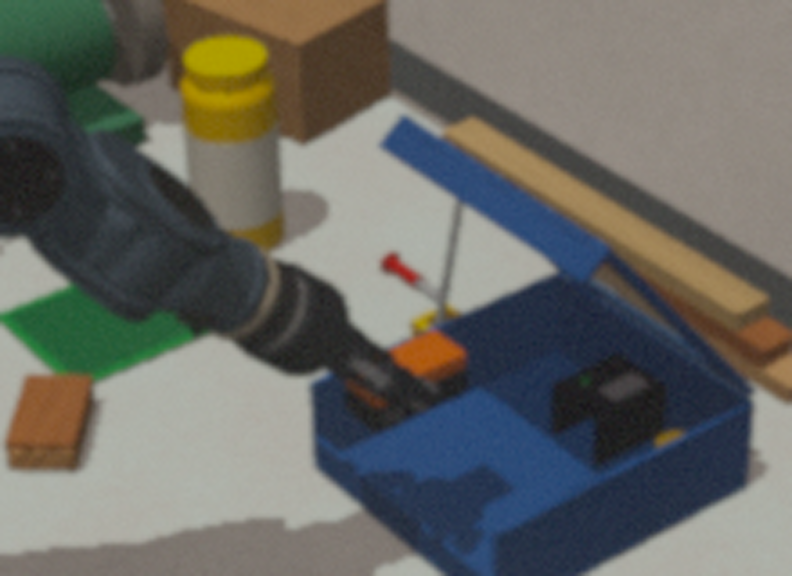

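```bash
python3 -m crank '[0,0,0.8,0,0,0,0,0,1.6,0,0,0,0,0,2.2,0,0,0,0,0,2.4,0,0,0,0,0,2.4,0,0,0,0,0,2.4,0,0,0,0,0,2.4,0,0,0,0,0,2.4,0,0,0,0,0,2.4,0,0,0,0,0,2.4,0,0,0,0,0,2.4,0,0,0,0,0,2.4,0,0,0,0,0,2.4,0,0,0,0,0,2.4,0,0,0,-0.2,0.2,2.4,0,0,0,-0.3,0.3,2.4,0,0,0,-0.3,0.3,2.4,0,0,0,-0.3,0.3,2,0,0,0,-0.3,0.3,1.3,0,0,0,0,0,0.6,0,0,0]'
python3 -m crank '[0,0,0,0,0,0,0,0,0,0,0,0]'
python3 - <<'E'
from h import *
import cv2
s,p,R=cur();print(p-R[:,0]*.019,s["ft_force"],s["finger_gap"],s["q"].round(2))
T=tool(np.pi/4,yaw=0);plan(np.array([.475,.365,.07])+T[:,0]*.019,T)
for n in("side","top"):
    im=manip.grab_frame(n)[:,:,::-1];cv2.imwrite(f"pics/{n[0]}15.png",cv2.resize(im[150:310,130:350],None,fx=3.6,fy=3.6,interpolation=cv2.INTER_CUBIC))
E
```

```text
time_s: 20.67
ee_pos: [0.5016, 0.3624, 0.1493]
orientation: [-1.481, 0.62, 0.608]
ft_force: [0.2, 0.6, -3.9]
finger_gap: 0.0428
time_s: 20.83
ee_pos: [0.5027, 0.3597, 0.1504]
orientation: [-1.481, 0.622, 0.604]
ft_force: [0.2, -0.1, -2.8]
finger_gap: 0.0431
[0.48920369 0.35987299 0.16381834] [ 0.15264044 -0.06415399 -2.77556582] 0.04308777093907601 [ 0.77 -0.26 -0.57  0.64 -0.52  0.61]
shift cm [5.61 7.65 0.54] turn [-0.0059 -0.0095  0.0014] deg 0.6 shift in NEW frame cm [5.63 7.64 0.53]
```

View pics/s15.png

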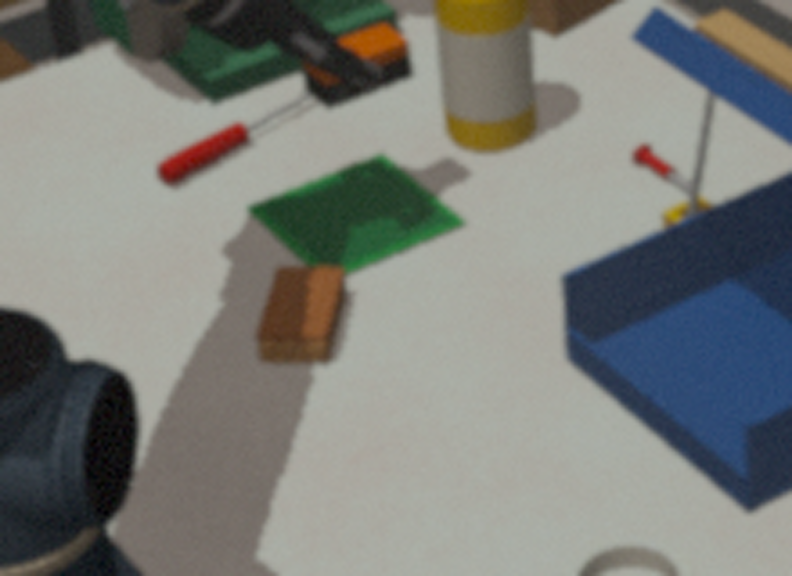

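View pics/t15.png

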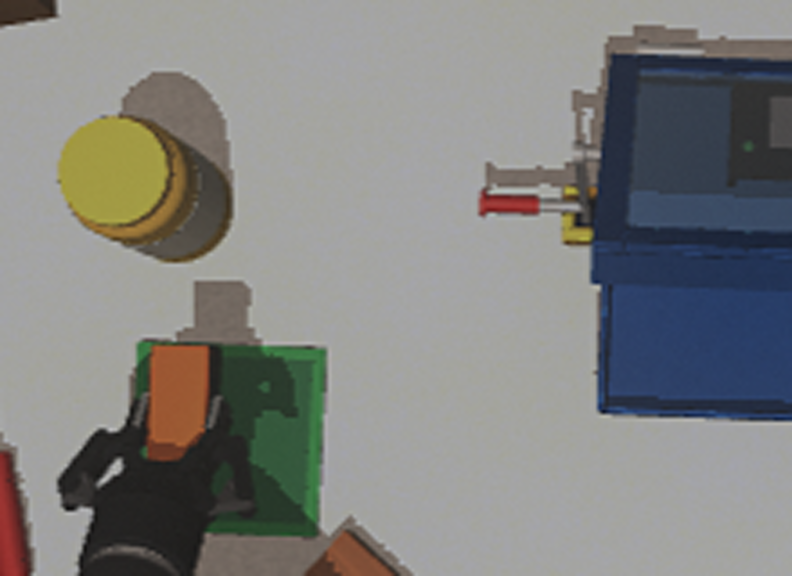

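```bash
python3 -m crank '[0.4,0.5,0,0,0,0,0.8,1.0,0,0,0,0,1,1.3,0,0,0,0,1,1.3,0,0,0,0,1,1.3,0,0,0,0,1,1.3,0,0,0,0,0.9,1.2,0,0,0,0,0.6,0.8,0,0,0,0,0.37,0.49,0,0,0,0,0,0,0,0,0,0,0,0,0,0,0,0]'
python3 - <<'E'
from h import *
import cv2
s,p,R=cur();print(p,p-R[:,0]*.019,s["ft_force"],s["finger_gap"])
T=tool(np.pi/4,yaw=0);print(Rn.from_matrix(R.T@T).as_rotvec())
for n in("side","top"):
    im=manip.grab_frame(n)[:,:,::-1];cv2.imwrite(f"pics/{n[0]}16.png",cv2.resize(im[150:250,180:300] if n=="side" else im[210:310,150:270],None,fx=6,fy=6,interpolation=cv2.INTER_CUBIC))
E
```

```text
time_s: 21.85
ee_pos: [0.4886, 0.3598, 0.0371]
orientation: [-1.479, 0.62, 0.602]
ft_force: [0.2, 0.4, -2.6]
finger_gap: 0.0434
[0.4886094  0.35982941 0.03714387] [0.47512762 0.35999898 0.0505309 ] [ 0.22734826  0.44885214 -2.6420483 ] 0.04344922933153997
[-0.00773624 -0.00891108  0.00356051]
```

View pics/s16.png

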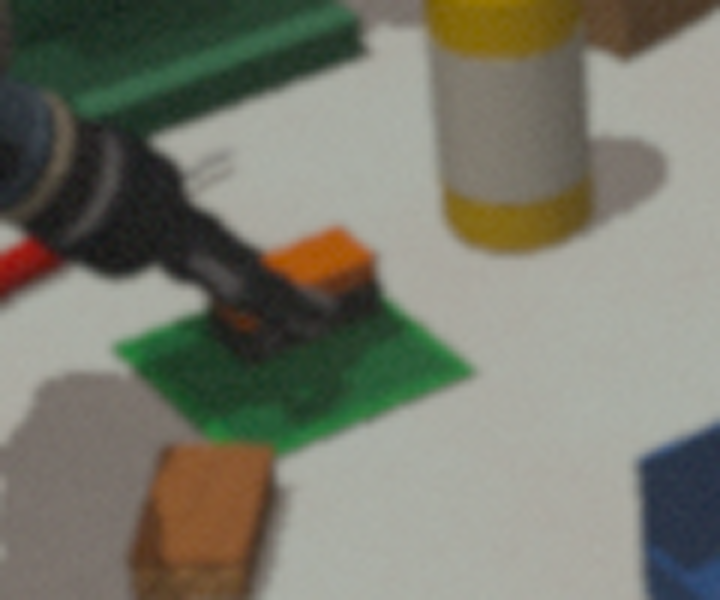

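View pics/t16.png

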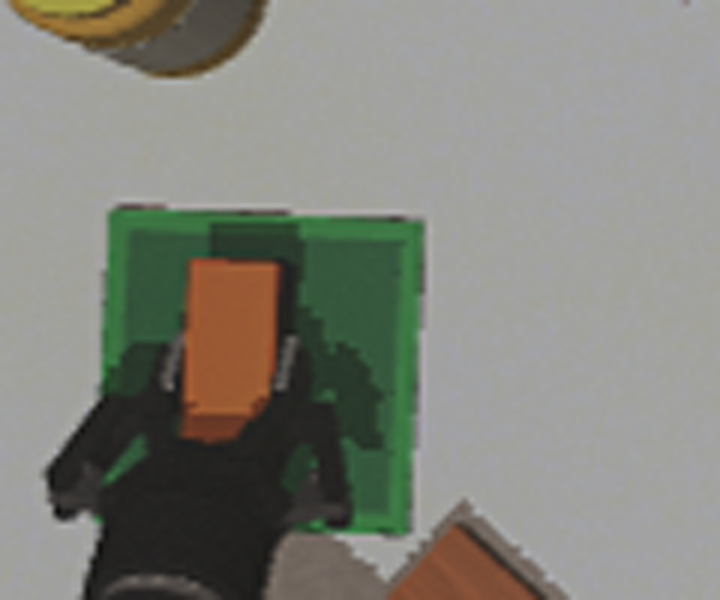

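```bash
python3 -m crank '[0.3,0.3,0,0,0,0,0.3,0.3,0,0,0,0,0.25,0.25,0,0,0,0,0.15,0.15,0,0,0,0,0.1,0.1,0,0,0,0,0,0,0,0,0,0,0,0,0,0,0,0]'
```

```text
time_s: 22.53
ee_pos: [0.4883, 0.3599, 0.0211]
orientation: [-1.48, 0.62, 0.603]
ft_force: [0.7, -0.5, -3.4]
finger_gap: 0.0436
```

```bash
python3 -m crank '[0.08,0.08,0,0,0,0,0.07,0.07,0,0,0,0,0,0,0,0,0,0,0,0,0,0,0,0]'
```

```text
time_s: 22.87
ee_pos: [0.4883, 0.36, 0.0192]
orientation: [-1.479, 0.62, 0.603]
ft_force: [-0.3, 0.0, -1.8]
finger_gap: 0.0431
```

```bash
python3 -m crank '[0.08,0.08,0,0,0,0,0.05,0.05,0,0,0,0,0,0,0,0,0,0,0,0,0,0,0,0]'
python3 - <<'E'
from h import *
import cv2
for n in("side",):
    im=manip.grab_frame(n)[:,:,::-1];cv2.imwrite(f"pics/{n[0]}17.png",cv2.resize(im[180:230,200:260],None,fx=12,fy=12,interpolation=cv2.INTER_CUBIC))
E
```

```text
time_s: 23.2
ee_pos: [0.4888, 0.3603, 0.018]
orientation: [-1.479, 0.619, 0.602]
ft_force: [0.4, 0.1, -1.7]
finger_gap: 0.0435
```

View pics/s17.png

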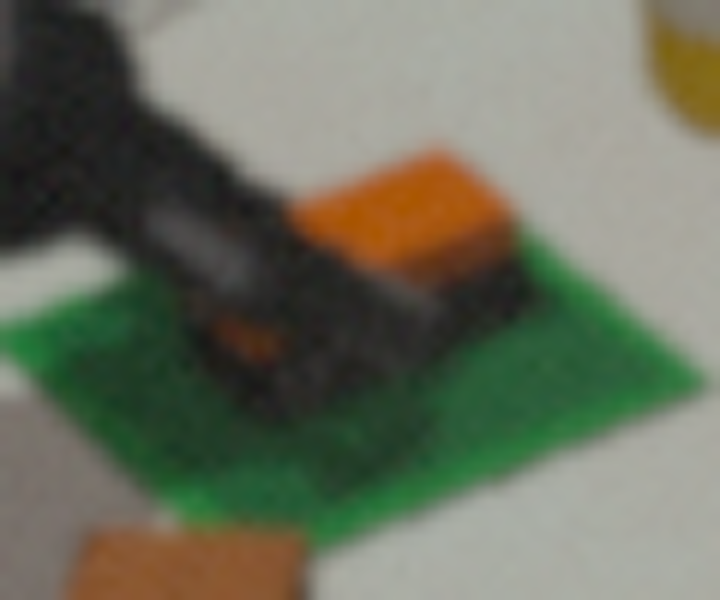

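```bash
python3 -m crank '[0.07,0.07,0,0,0,0,0,0,0,0,0,0,0,0,0,0,0,0]'; python3 -m crank '[0.07,0.07,0,0,0,0,0,0,0,0,0,0,0,0,0,0,0,0]'
```

```text
time_s: 23.5
ee_pos: [0.4892, 0.3605, 0.018]
orientation: [-1.479, 0.618, 0.6]
ft_force: [-2.7, -1.6, 4.6]
finger_gap: 0.0434
time_s: 23.75
ee_pos: [0.4897, 0.3607, 0.018]
orientation: [-1.479, 0.617, 0.599]
ft_force: [-5.6, -2.2, 8.4]
finger_gap: 0.0431
```

Contact: the height stays at 18 mm while the force rises. I'll ease off 1 mm and release.

```bash
python3 -m crank '[-0.07,-0.07,0,0,0,0,0,0,0,0,0,0]'; python3 -m crank '[0,0,0,0,0,0,0,0,0,0,0,0,0,0,0,0,0,0,0,0,0,0,0,0,0,0,0,0,0,0]' 0.8
python3 -m crank '[-0.5,0,0,0,0,0,-1,0,0,0,0,0,-1.5,0,0,0,0,0,-1.5,0,0,0,0,0,-2,0,0,0,0,0,-2,0,0,0,0,0,-2,0,0,0,0,0,-2,0,0,0,0,0,-1,0,0,0,0,0,0,0,0,0,0,0]'
python3 - <<'E'
from h import *
import cv2
print(manip.get_state()["ft_force"],manip.get_state()["finger_gap"])
for n in("side","top"):
    im=manip.grab_frame(n)[:,:,::-1];cv2.imwrite(f"pics/{n[0]}18.png",cv2.resize(im[150:310,150:400],None,fx=3.2,fy=3.2,interpolation=cv2.INTER_CUBIC))
E
```

```text
time_s: 23.92
ee_pos: [0.4894, 0.3607, 0.018]
orientation: [-1.478, 0.618, 0.601]
ft_force: [-1.2, -0.8, 5.3]
finger_gap: 0.0433
time_s: 24.33
ee_pos: [0.4881, 0.3597, 0.0157]
orientation: [-1.48, 0.621, 0.603]
ft_force: [0.4, -0.4, -0.2]
finger_gap: 0.0684
time_s: 25.17
ee_pos: [0.3924, 0.3629, 0.1147]
orientation: [-1.477, 0.615, 0.603]
ft_force: [0.3, 1.2, 0.7]
finger_gap: 0.0682
[0.27978922 1.17244353 0.719797  ] 0.06823180716153535
```

View pics/s18.png

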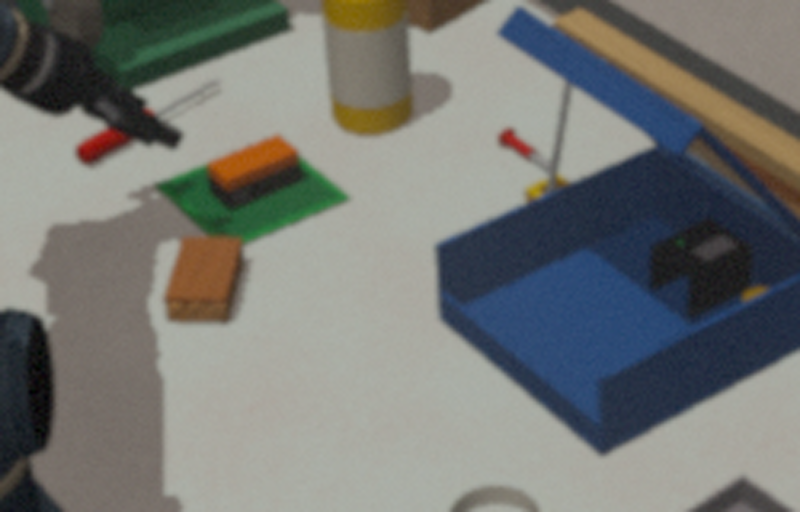

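View pics/t18.png

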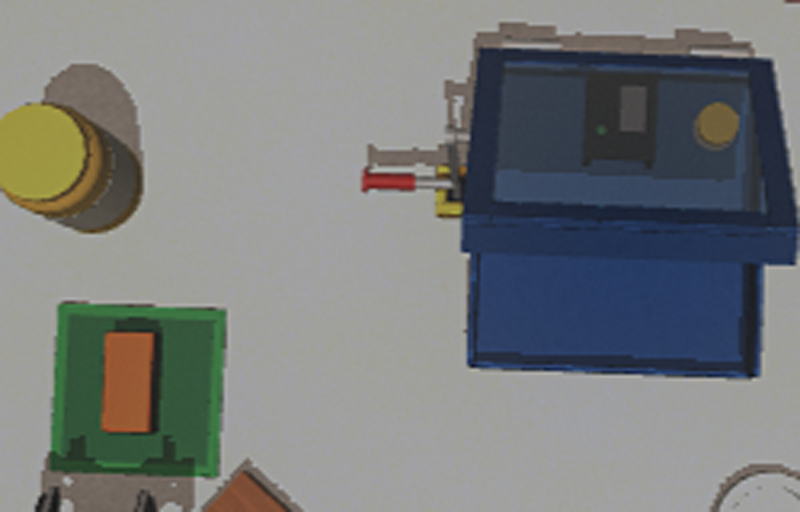

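The battery is upright and well inside the mat, the lid is propped with the foot in the block, and the gripper is clear. I'll hand it in.

```bash
python3 -m crank '[0,0,0,0,0,0,0,0,0,0,0,0]'; python3 -c "from cell import manip;print(manip.close_job())"
```

```text
time_s: 25.43
ee_pos: [0.3926, 0.3604, 0.1102]
orientation: [-1.48, 0.622, 0.603]
ft_force: [0.1, -0.0, -0.6]
finger_gap: 0.0684
the job is handed in; nothing more can be done
None
```

The job is done and was handed in at about 25.4 s of the 58 s allowed.

**Lid:** I lifted it by the red handle, set the rod's foot in the yellow block's hole, and released it slowly. The lid stayed propped with almost no force on the wrist.

**Battery:** I drew it about 7 cm straight out of the dock. I then re-gripped it nearer its middle, lifted it level and set it on the green mat.

**Last checks:** The last pictures show:
- the lid still propped
- the battery upright and well inside the mat
- the tin, wipes, sanding block and screwdriver where they were

The spray can, glue and rest of the bench were outside those final crops. The gripper was clear, with the wrist force near zero.

**Disagreements and slips:**
- **Box position:** the first camera fit was about 2 mm off in x, so I corrected it before lining up the hole. With the foot seated, its computed height was 2.5 mm below the nominal seat, slightly more than the 2 mm calibration error.
- **Joint limit:** while I was tilting the tool in free air, one joint came close to its range limit (-0.988 of -0.99), so the pose fell short. I corrected it on the next moves.
- **Set-down force:** the battery was pressed to the mat with roughly 11 N before I eased off about 1 mm and let go.

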